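Reset the UV light table with its key

TASK

Reset the UV light table: take its key off the rail, push it fully down into the key switch, turn it clockwise to its stop and back to its home position, then draw it out. Finish by hanging the key over the rail again by its hooked arm, and leave the bottle, the tube rack and the tip box where they stand.

Things in the scene. Friction and masses are not known exactly. Their poses are not given: they have to be found in the camera images.
- key_bow (a point): Centre of the round black bow (grip disc, 44 mm across, 8 mm thick, faces to the key's +x and -x) at the top of the upright steel key, 149 mm long, 120 g, on the key's axis. z up along the stem. Below it, from the top: arm with hanging lug, stem, shoulder, neck, flat bit. Room for fingers at its faces from above: the arm's top is 22 mm below this point. Hangs on the rail at the start.
- key_saddle (a point): Middle of the underside of the key's flat arm, the place that rests on the rail: 17.5 mm to the key's +x from its axis, 30 mm below the bow's centre. Arm 45 x 40 x 8 mm. The rail lies in the 29 mm gap between the stem's flat (x = 3 mm from the axis) and the lug (x = 32 to 42 mm), which hangs to 38 mm below this point. Axes as the key.
- key_shoulder (a point): Centre of the underside of the key's flat shoulder bar (10 mm in x, 44 mm in y, 6 mm thick), on the key's axis, 85 mm below the bow's centre. It rests on the switch's cover when the key is fully in. Axes as the key.
- key_tip (a point): Foot of the key, on its axis: middle of the tip of the flat bit, 127 mm below the bow's centre, 42 mm below the shoulder. The bit is 8 mm in the key's x, 30 mm in y and 30 mm tall; above it a round neck, 8 mm across, 12 mm long, leads to the shoulder. Axes as the key.
- lock_slot (a point): Centre of the key slot, at the top face of the switch's square aluminium cover (64 mm wide, 6 mm thick, 100 mm above the bench) on a grey turret near the front of the white light table (240 x 220 x 55 mm, fixed). z up; slot 11 mm in x, 33 mm in y, rim slightly bevelled. The bit fits either way round; it goes in or out only with the rotor home, being caught under the cover when turned.
- rotor (a joint): Angle of the key switch's rotor under the cover, rad: 0 at home (and at the start), in line with the cover's slot; grows clockwise seen from above, to 1.22 (70 degrees) at the stop. Its slot is 11 x 33 mm, 34 mm deep, which leaves the key about 0.1 rad of play each way. It stays where it is left, with light friction (0.04 N m).
- rail_mid (a point): Middle of the steel rail that the key hangs on, at the centre line of the round bar: bar 12 mm in diameter, 260 mm long along its y axis, its centre line 160 mm above the bench, on two end posts. Fixed to the bench.
- tube_rack_mid (a point): Centre of the blue tube rack, 160 x 70 x 40 mm with a few clear tubes rising to 54 mm, loose between the light table and the rail. Leave alone.
- bottle_mid (a point): Centre of the brown glass bottle, 54 mm in diameter, 100 mm tall, loose, nearer the robot. Leave alone.
- tip_box_mid (a point): Centre of the black pipette tip box with a clear lid, 85 x 120 x 80 mm, loose, at the far side. Leave alone.

How it is judged (in metres and radians):
On the way, in this order (a step that is already met when the one before it is completed fails the run):
1. the key is fully in the switch: shoulder within 4 mm of the cover, on the slot's centre within 5 mm (z of key_shoulder in the frame of lock_slot below 0.004 m and horizontal distance between key_shoulder and lock_slot below 0.005 m and angle between key_shoulder's own z axis and vertical below 0.12 rad), for 0.1 s.
2. the rotor has been turned to its stop (above 1.15 rad) with the key in it (value of joint rotor above 1.15 rad and horizontal distance between key_shoulder and lock_slot below 0.008 m), for 0.1 s.
3. the rotor has been turned back home (below 0.15 rad) with the key in it (value of joint rotor below 0.15 rad and horizontal distance between key_shoulder and lock_slot below 0.008 m and z of key_shoulder in the frame of lock_slot below 0.012 m), for 0.1 s.
4. the key has been drawn out of the switch, its tip clear of the cover (z of key_shoulder in the frame of lock_slot above 0.045 m), for 0.1 s.
At the end, for the whole second after the job is handed in: The rotor is home (below 0.15 rad) and the key hangs at rest over the rail by its saddle: the saddle's middle within 15 mm of the bar's centre line sideways, within 120 mm of the rail's middle along it, 0 to 12 mm above the bar's centre line, the stem within 0.45 rad of upright (value of joint rotor below 0.15 rad and x of key_saddle in the frame of rail_mid between -0.015 and 0.015 m and y of key_saddle in the frame of rail_mid between -0.12 and 0.12 m and z of key_saddle in the frame of rail_mid between 0 and 0.012 m and angle between key_shoulder's own z axis and vertical below 0.45 rad and contact force between key and rail above 0.3 N and linear speed of key below 0.03 m/s); the robot touches nothing.
It fails at once if the key is dropped on the bench (bow's centre below 100 mm) (height (world z) of key_bow below 0.1 m).
It fails at once if the bottle, tube rack or tip box is moved by more than 25 mm (distance of any of bottle_mid, tube_rack_mid, tip_box_mid from where it was at the start of the episode above 0.025 m).
It also fails if it takes over 72 s, if anything falls off the work surface, if the arm or the gripper's body presses on something with over 40 N, if the wrist force passes 120 N, or if a joint passes its speed limit or range.

ROBOT

A 6-joint arm with a two-finger parallel gripper is mounted at the origin on the work surface. World frame = base frame: x ahead of the robot, y to its left, z up, the work surface at z = 0. Lengths are in m, angles in degrees, forces in N, time in s.
With the tool pointing down it reaches from about 0.4 to 0.825 m from the base axis. Payload 7 kg.
Tool frame: the origin (TCP) lies midway between the tips of the shut fingers; the grasp point (between the pads) lies r.tcp_to_grasp behind it (r.tcp_to_grasp is the distance from the TCP to the grasp point, in m); x points along the fingers, y is the direction in which the jaws open and shut, and the axes are right-handed (so a half turn about x gives the same grasp; the last joint's range is limited). The gripper opens to 88 mm and grips with 3 to 60 N. Pads are 19 mm wide; open, the fingers measure 130 mm over their backs; the gripper's body (78 mm by 193 mm) begins 47 mm behind the grasp point.
Start: joints at [90.934, 20.546, 0.682, 0, -70.136, -16.507], TCP at [0.181, 0.65, 0.227] pointing down, gripper open.
Joint ranges: [-176.03, 176.03], [-82.01, 121.73], [-58.28, 71.71], [-173.87, 95.51], [-174.79, -0.11], [-173.66, 173.66]. Speed limits (degrees/s): [136.94, 136.94, 172.46, 180, 180, 180].

INTERFACE

Orientations are given as [roll, pitch, yaw] about the fixed x, y, z axes, in that order (R = Rz(yaw) Ry(pitch) Rx(roll)).
In Python, from plant import r gives the robot as it stands.
- The arm moves only by the tool carry_out, never from a script. Its argument "moves" is a list of rows, each a list of 7 numbers: the shift along the world's x, y, z in mm, then the turn, a rotation vector about the world's x, y, z in rad, then the opening in per cent of the stroke, from 0 (shut) to 100 (fully open). In form: [[x, y, z, wx, wy, wz, claw], ...]. A call has 1 to 5 rows; each row is the pose to reach, as a shift and turn from the pose commanded when the call began; what a row does not reach only later rows make up. A row lasts 1/10 s, in which the tool goes at most 50 mm and 8.59 degrees, less where a joint would pass 70% of its speed; a pose out of reach is approached as far as the arm can. A call with a gripper value outside its range is refused whole. The fingers move at their own pace and stop on an object; "squeeze" is the grip in N (left out, the last holds). Time passes only in rows, so rows that repeat a pose let the fingers close. It gives the time, the measured TCP pose, the force and the opening at its end, in the units of the state.
- r.get_state(): the state, without advancing time (a new reading comes with each control period).
- r.capture(name): name is "scene" or "side" or "wrist"; returns the picture (480x640x3 uint8, blue, green, red); there is no depth.
- r.camera_params(name): a dict with "K" (3x3 intrinsics, pixels), "D" ([k1, k2, p1, p2, k3] as OpenCV has them; the pictures are not rectified), "rvec" (rotation vector, rad) and "tvec" (3), from world to camera coordinates, as OpenCV has them. Camera axes: x right, y down, z forward; pixel columns grow to the right and rows downward; lengths in m; the calibration is good to about 2 mm. A picture is of the moment at which its call begins: read the wrist's pose just before it. camera_params takes no time and is no camera call; for the wrist camera it gives the pose at the moment of the call.
- r.close_job(): hands the job in, once; it reports no verdict.
The state is a dict: "time_s": time; "joints": joint angles; "qd": joint speeds; "joint_torque": joint torques, N m; "tcp_pos": TCP position; "eef_rot": TCP orientation; "contact_force": force on the tool from outside, world axes, zero at the start; "moment": the same for the moment, N m; "gripper_width": finger opening in m.
Only numpy, scipy, OpenCV 4.12 (cv2) and the standard library are available. Lean on these libraries where they do the work, as an engineer would, in place of code of your own. Each camera call takes 0.05 s, during which the arm holds its last target. There are 200 camera calls.

## Working session

There is one attempt and no reset: what is moved stays moved. The work goes in short steps, Python scripts to look and compute and a tool call to move; the robot and the scene stay as the last step left them, time stands still between calls to the robot, and variables do not carry over. Pictures are saved under pics/ and viewed, about 8 in all and at most 12, crops included, and the job is handed in when it is done.

Besides the shell and the picture viewer there is one more tool, called after ">>>" as name([rows], argument=value, ...), one row to a line, values as JSON. carry_out: Moves the arm, as the interface text tells. Its arguments: {"type":"object","properties":{"moves":{"type":"array"},"squeeze":{"type":"number"}},"required":["moves"]}

```bash
mkdir -p pics; ls; python3 - <<'E'
from plant import r
import cv2,numpy as np
s=r.get_state();print(s, r.tcp_to_grasp)
a=r.capture("scene");b=r.capture("side")
cv2.imwrite("pics/a.png",a);cv2.imwrite("pics/b.png",b)
for n in("scene","side","wrist"):
    p=r.camera_params(n);R=cv2.Rodrigues(np.array(p["rvec"],float))[0]
    print(n,np.round(-R.T@np.array(p["tvec"],float).ravel(),3),np.round(R,2).tolist(),p["K"],p["D"])
E
```

```text
pics
{'time_s': 0.0, 'joints': array([ 9.09326701e+01,  2.05911682e+01,  6.33748501e-01, -2.07453582e-02,
       -7.01380349e+01, -1.65070342e+01]), 'qd': array([ 0.07259711, -0.08502474,  0.02921255,  0.03759347, -0.02964987,
       -0.02278978]), 'joint_torque': array([-1.53086468e-03, -5.82713270e+01,  2.93062896e+01,  6.99726686e+00,
        6.84000668e-03, -1.57679519e-04]), 'tcp_pos': array([0.18111945, 0.64972108, 0.22562357]), 'eef_rot': array([  94.96160617,   89.90257287, -100.61982252]), 'contact_force': array([0.04769843, 0.49807657, 0.44540469]), 'moment': array([ 0.02641973, -0.0198901 , -0.00818108]), 'gripper_width': 0.08745261325478142} 0.0188
scene [1.184 0.424 0.917] [[-0.61, 0.79, 0.02], [0.56, 0.45, -0.7], [-0.56, -0.42, -0.71]] [[617.10405433   0.         327.47550077]
 [  0.         617.10405433 240.82519986]
 [  0.           0.           1.        ]] [0.06787084 0.         0.         0.         0.        ]
side [ 0.562 -0.63   0.877] [[1.0, -0.04, -0.01], [-0.03, -0.77, -0.64], [0.02, 0.64, -0.77]] [[552.76918906   0.         319.04325826]
 [  0.         552.76918906 243.01641846]
 [  0.           0.           1.        ]] [-0.10289823  0.          0.          0.          0.        ]
wrist [0.262 0.627 0.385] [[-0.27, -0.96, -0.0], [-0.92, 0.26, 0.31], [-0.3, 0.08, -0.95]] [[380.14433617   0.         317.54444621]
 [  0.         380.14433617 238.6522359 ]
 [  0.           0.           1.        ]] [-0.07293017  0.          0.          0.          0.        ]
```

View pics/a.png

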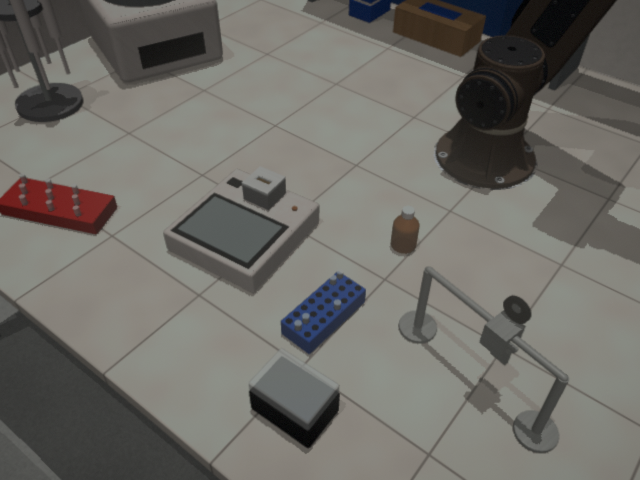

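View pics/b.png

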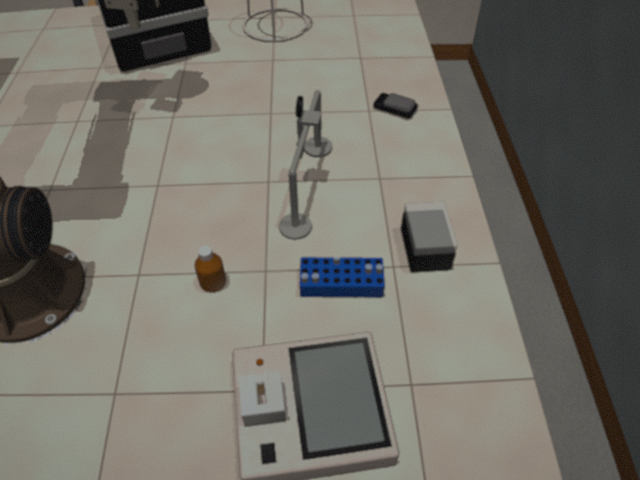

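Scene view: switch cover around (264,180), rail from (428,270) to (563,378), key bow at (517,309). Side view: slot at (261,392), rail from (293,168) to (318,95), bow at (299,107). I'll enlarge these in one composite.

```bash
python3 - <<'E'
import cv2,numpy as np
a=cv2.imread("pics/a.png");b=cv2.imread("pics/b.png")
def c(i,u,v,w,h,s):return cv2.resize(i[v:v+h,u:u+w],None,fx=s,fy=s,interpolation=cv2.INTER_CUBIC)
A=c(a,234,160,66,50,6); B=c(a,410,260,160,120,2.5)
A=c(a,230,160,80,60,5);C=c(b,220,360,80,60,5);D=c(b,270,80,80,60,5);B=c(a,470,280,80,60,5)
o=np.vstack([np.hstack([A,C]),np.hstack([B,D])])
cv2.imwrite("pics/c.png",cv2.convertScaleAbs(o,alpha=1.4))
E
```

```text
(no output)
```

View pics/c.png

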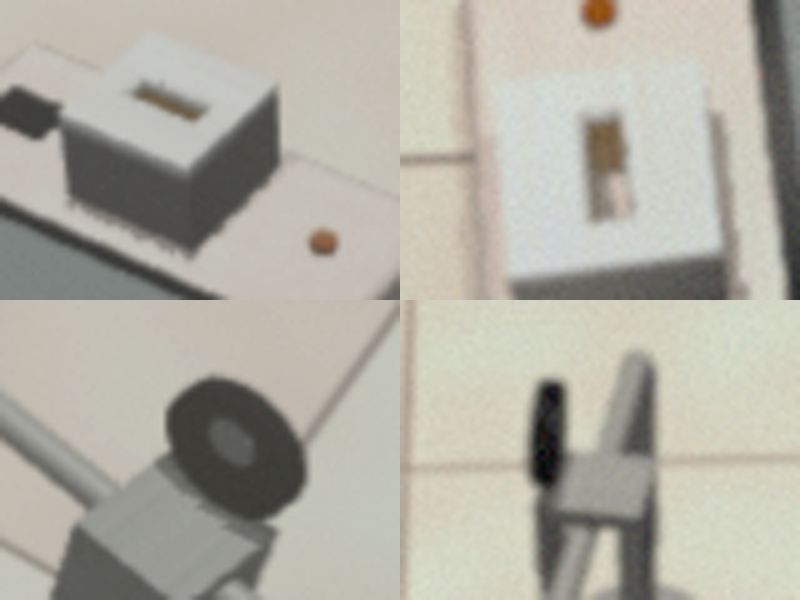

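```bash
cat > h.py <<'E'
import cv2,numpy as np
from plant import r
def ray(n,uv,p=None):
    p=p or r.camera_params(n);R=cv2.Rodrigues(np.array(p["rvec"],float))[0]
    q=cv2.undistortPoints(np.array(uv,float).reshape(-1,1,2),np.array(p["K"]),np.array(p["D"]))[:,0]
    d=np.c_[q,np.ones(len(q))]@R
    return -R.T@np.array(p["tvec"],float).ravel(),d
def onz(n,uv,z,p=None):
    o,d=ray(n,uv,p);return o+d*((z-o[2])/d[:,2])[:,None]
def tri(rays):
    A=0;b=0
    for o,d in rays:
        d=d[0]/np.linalg.norm(d[0]);M=np.eye(3)-np.outer(d,d);A=A+M;b=b+M@o
    x=np.linalg.solve(A,b);return x,[np.linalg.norm(np.cross(x-o,d[0]/np.linalg.norm(d[0]))) for o,d in rays]
def proj(n,X,p=None):
    p=p or r.camera_params(n)
    return cv2.projectPoints(np.array(X,float).reshape(-1,1,3),np.array(p["rvec"]),np.array(p["tvec"]),np.array(p["K"]),np.array(p["D"]))[0][:,0]
E
python3 - <<'E'
from h import *
np.set_printoptions(precision=4,suppress=True)
cr=lambda l,u,v:[((x+.5)/5-.5+u,(y+.5)/5-.5+v) for x,y in l]
A=cr([(63,112),(150,35),(279,85),(190,168),(171,100)],230,160);C=cr([(90,85),(297,60),(322,247),(108,280),(208,167)],220,360)
for n,P in(("scene",A),("side",C)):
    X=onz(n,P,.1);print(n,X[:,:2].tolist(),X[:4].mean(0))
    E=np.roll(X[:4],-1,0)-X[:4];print("edge",np.linalg.norm(E,axis=1),(np.degrees(np.arctan2(E[:,1],E[:,0]))+45)%90-45)
print(onz("side",cr([(204.5,113.5),(211,219.5)],220,360),.1),onz("scene",cr([(136.5,87.5),(205,112.5)],230,160),.1))
B=cr([(236,149)],470,280);D=cr([(148,133)],270,80)
print("bow",tri([ray("scene",B),ray("side",D)]))
for n,P in(("scene",[(428,270),(563,378)]),("side",[(293,168),(318,95)])):
    X=onz(n,P,.16);d=X[1]-X[0];print("rail",X,np.linalg.norm(d),np.degrees(np.arctan2(d[1],d[0])))
# arm top edges in side: corners
print("arm",onz("side",cr([(165,155),(252,155),(244,222),(155,213)],270,80),.174))
print("arm sc",onz("scene",cr([(165,152),(80,228),(180,300),(275,240)],470,280),.174))
E
```

```text
scene [[0.5173794071921954, -0.297024766200845], [0.4581090276650972, -0.30312396056069596], [0.44901500568737784, -0.239957608562324], [0.5108503305760027, -0.2338906030617302], [0.48411133460164935, -0.268045855880033]] [ 0.4838 -0.2685  0.1   ]
edge [0.0596 0.0638 0.0621 0.0635] [5.8753 8.1925 5.6037 5.9043]
side [[0.445797442305643, -0.2438218097780604], [0.5093986672605695, -0.23747837374697767], [0.5172095007306516, -0.2987574493654672], [0.4543253356213286, -0.30702824001662776], [0.4828449064470343, -0.27211110765561786]] [ 0.4817 -0.2718  0.1   ]
edge [0.0639 0.0618 0.0634 0.0638] [5.6957 7.2639 7.4928 7.684 ]
[[ 0.4813 -0.2545  0.1   ]
 [ 0.4842 -0.289   0.1   ]] [[ 0.4871 -0.2844  0.1   ]
 [ 0.4813 -0.252   0.1   ]]
bow (array([0.5516, 0.3038, 0.1943]), [np.float64(0.001181846357432887), np.float64(0.001181846357432957)])
rail [[0.5385 0.1477 0.16  ]
 [0.5955 0.4017 0.16  ]] 0.2603106481829056 77.36306907162405
rail [[0.536  0.1566 0.16  ]
 [0.5919 0.3913 0.16  ]] 0.24131506163375457 76.59413395996462
arm [[0.5573 0.3174 0.174 ]
 [0.5936 0.3157 0.174 ]
 [0.5887 0.271  0.174 ]
 [0.5526 0.2786 0.174 ]]
arm sc [[0.5499 0.2838 0.174 ]
 [0.5918 0.2772 0.174 ]
 [0.597  0.312  0.174 ]
 [0.5597 0.3241 0.174 ]]
```

```bash
cat >> h.py <<'E'
from scipy.spatial.transform import Rotation as Ro
np.set_printoptions(precision=4,suppress=True)
def st():
    s=r.get_state();R=Ro.from_euler("xyz",s["eef_rot"],degrees=True).as_matrix()
    print("t%.2f"%s["time_s"],"tcp",s["tcp_pos"],"yaw_y %.2f"%np.degrees(np.arctan2(R[1,1],R[0,1])),"x",R[:,0],"y",R[:,1],"F",s["contact_force"],"M",s["moment"],"w %.4f"%s["gripper_width"],"J",np.round(s["joints"],1));return s,R
E
python3 - <<'E'
from h import *
s,R=st()
print(np.array([.5516,.3038])-s["tcp_pos"][:2])
E
```

```text
t0.10 tcp [0.1811 0.6498 0.2257] yaw_y -105.58 x [-0.0002 -0.0015 -1.    ] y [-0.2686 -0.9633  0.0015] F [-0.0805 -0.4878 -0.0214] M [ 0.0152  0.0371 -0.0022] w 0.0876 J [ 90.9  20.6   0.6  -0.  -70.1 -16.5]
[ 0.3705 -0.346 ]
```

>>> carry_out([
  [30,-28,10,0,0,-0.13,100],
  [64,-60,20,0,0,-0.27,100],
  [98,-92,30,0,0,-0.41,100],
  [132,-124,40,0,0,-0.55,100],
  [166,-156,50,0,0,-0.69,100],
])

```text
time_s: 0.6
tcp_pos: [0.3481, 0.4926, 0.2767]
eef_rot: [116.2, 90.0, -119.2]
contact_force: [0.7, 0.9, -0.7]
gripper_width: 0.0878
```

>>> carry_out([
  [34,-32,0,0,0,-0.14,100],
  [68,-64,0,0,0,-0.28,100],
  [102,-96,0,0,0,-0.42,100],
  [136,-128,0,0,0,-0.56,100],
  [170,-160,0,0,0,-0.69,100],
])

```text
time_s: 1.1
tcp_pos: [0.5182, 0.3326, 0.2764]
eef_rot: [121.4, 90.0, -153.6]
contact_force: [0.2, 0.3, -0.4]
gripper_width: 0.0878
```

>>> carry_out([
  [20,-20,0,0,0,-0.1,100],
  [34,-30,0,0,0,-0.13,100],
  [34,-30,0,0,0,-0.13,100],
  [34,-30,0,0,0,-0.13,100],
])

```text
time_s: 1.5
tcp_pos: [0.5511, 0.3044, 0.2761]
eef_rot: [124.0, 90.0, -158.0]
contact_force: [-0.2, 0.9, 0.7]
gripper_width: 0.0878
```

```bash
python3 - <<'E'
from h import *
s,R=st()
p=r.camera_params("wrist");a=r.capture("wrist");cv2.imwrite("pics/w1.png",a)
import pickle;pickle.dump(p,open("w1.pkl","wb"))
print("bow",proj("wrist",[[.5516,.3038,.195]],p))
E
```

```text
t1.50 tcp [0.5511 0.3044 0.2761] yaw_y 167.97 x [-0.0007 -0.0003 -1.    ] y [-0.978   0.2084  0.0006] F [-0.2129  0.8663  0.7317] M [ 0.1206 -0.0936 -0.0255] w 0.0878 J [ 46.6  14.8  -1.   -0.  -74.2 -58.7]
bow [[317.0361 247.3291]]
```

View pics/w1.png

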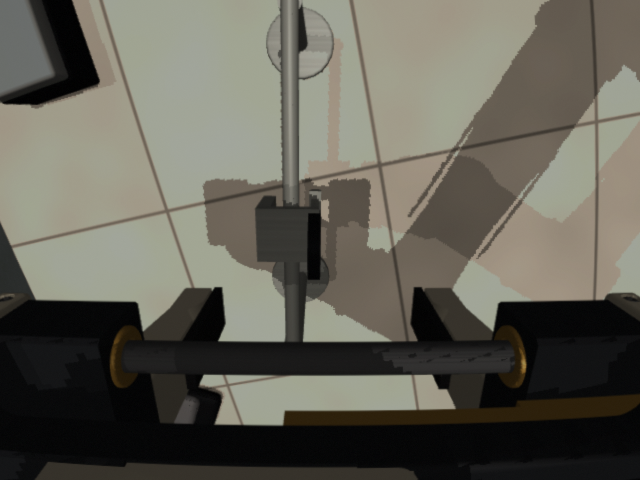

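The wrist view shows the bow edge-on at about (314,245), against a predicted (317,247). The key is parallel to the jaws, so I'll go down and grip.

>>> carry_out([
  [2,0,-35,0,0,0,100],
  [2,0,-70,0,0,0,100],
  [2,0,-88,0,0,0,100],
  [2,0,-95,0,0,0,100],
  [2,0,-95,0,0,0,100],
], squeeze=40)

```text
time_s: 2.05
tcp_pos: [0.5525, 0.3048, 0.181]
eef_rot: [149.6, 89.9, -132.3]
contact_force: [0.1, 0.2, -0.0]
gripper_width: 0.0876
```

>>> carry_out([
  [0,0,0,0,0,0,5],
  [0,0,0,0,0,0,0],
  [0,0,0,0,0,0,0],
  [0,0,0,0,0,0,0],
  [0,0,0,0,0,0,0],
], squeeze=40)

```text
time_s: 2.55
tcp_pos: [0.5533, 0.3042, 0.1819]
eef_rot: [-28.8, 90.0, 49.1]
contact_force: [-0.4, 0.4, -0.2]
gripper_width: 0.0536
```

>>> carry_out([
  [0,0,0,0,0,0,0],
  [0,0,0,0,0,0,0],
  [0,0,0,0,0,0,0],
])

```text
time_s: 2.85
tcp_pos: [0.5532, 0.3041, 0.1815]
eef_rot: [152.1, 90.0, -129.9]
contact_force: [0.3, 0.7, -0.3]
gripper_width: 0.0296
```

>>> carry_out([
  [0,0,0,0,0,0,0],
  [0,0,0,0,0,0,0],
  [0,0,0,0,0,0,0],
  [0,0,0,0,0,0,0],
  [0,0,0,0,0,0,0],
])

```text
time_s: 3.35
tcp_pos: [0.5532, 0.3042, 0.1816]
eef_rot: [-49.1, 90.0, 28.8]
contact_force: [-0.0, 0.1, -0.5]
gripper_width: 0.0079
```

>>> carry_out([
  [0,0,5,0,0,0,0],
  [0,0,15,0,0,0,0],
  [0,0,30,0,0,0,0],
  [0,0,45,0,0,0,0],
  [0,0,60,0,0,0,0],
])

```text
time_s: 3.85
tcp_pos: [0.5533, 0.3042, 0.243]
eef_rot: [-42.0, 90.0, 35.9]
contact_force: [0.3, 0.1, -0.7]
gripper_width: 0.0082
```

>>> carry_out([
  [0,0,15,0,0,0,0],
  [0,0,30,0,0,0,0],
  [0,0,40,0,0,0,0],
  [0,0,40,0,0,0,0],
])

```text
time_s: 4.25
tcp_pos: [0.5538, 0.3046, 0.2837]
eef_rot: [-38.7, 89.8, 39.2]
contact_force: [0.6, -0.6, -1.1]
gripper_width: 0.0078
```

```bash
python3 - <<'E'
from h import *
s,R=st()
g=s["tcp_pos"]-R[:,0]*.0188
# predicted scene pixel of bow (assume 4 mm below grasp) & tip
b=g-[0,0,.004];print(b)
k=-R[:,1]  # key x
for n in("scene","side"):
    X=[b,b+k*.0175-[0,0,.03],b-[0,0,.085],b-[0,0,.127]];P=proj(n,X);print(n,P)
    a=r.capture(n);c=P.mean(0).astype(int);u,v=np.clip(c-[50,75],0,[540,330])
    cv2.imwrite(f"pics/k_{n}.png",a);print(u,v)
    t=cv2.resize(a[v:v+150,u:u+100],None,fx=4,fy=4,interpolation=cv2.INTER_CUBIC)
    if n=="scene":o=t
cv2.imwrite("pics/k.png",cv2.convertScaleAbs(np.hstack([o,t]),alpha=1.4))
E
```

```text
t4.25 tcp [0.5538 0.3046 0.2837] yaw_y 167.92 x [ 0.0025  0.002  -1.    ] y [-0.9778  0.2093 -0.002 ] F [ 0.6332 -0.6159 -1.0624] M [ 0.1327 -0.083  -0.0112] w 0.0078 J [ 46.5  14.7  -0.1   0.  -74.9 -58.6]
[0.5538 0.3046 0.2985]
scene [[535.2727 262.4138]
 [521.875  282.9947]
 [520.3574 301.8798]
 [513.7426 319.4971]]
472 216
side [[299.0064  61.6036]
 [308.3387  75.8953]
 [300.3897  98.5406]
 [301.0247 115.3775]]
252 12
```

View pics/k.png

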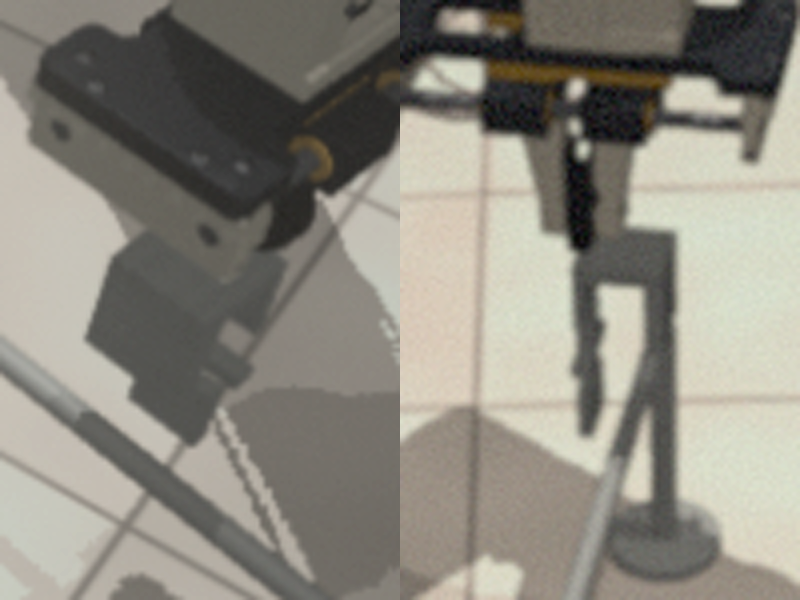

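Both views show the key gripped upright and clear of the rail (the bit's foot is about 2 px off the prediction in the side view). I'll carry it to just short of the slot and look with the wrist camera.

>>> carry_out([
  [-4,-30,0,0,0,0.02,0],
  [-10,-70,0,0,0,0.05,0],
  [-16,-113,0,0,0,0.08,0],
  [-23,-156,0,0,0,0.11,0],
  [-30,-200,0,0,0,0.14,0],
])

```text
time_s: 4.85
tcp_pos: [0.5222, 0.1026, 0.2805]
eef_rot: [116.9, 89.9, -157.1]
contact_force: [1.2, -0.5, -0.8]
gripper_width: 0.0077
```

>>> carry_out([
  [-7,-44,0,0,0,0.03,0],
  [-14,-88,0,0,0,0.06,0],
  [-20,-132,0,0,0,0.09,0],
  [-26,-176,0,0,0,0.12,0],
  [-33,-216,0,0,0,0.14,0],
])

```text
time_s: 5.35
tcp_pos: [0.4891, -0.1136, 0.2808]
eef_rot: [85.9, 89.9, 179.9]
contact_force: [0.2, -0.6, -0.6]
gripper_width: 0.0078
```

>>> carry_out([
  [-6,-35,0,0,0,0.03,0],
  [-12,-65,0,0,0,0.05,0],
  [-15,-85,0,0,0,0.05,0],
  [-15,-89,0,0,0,0.05,0],
  [-15,-89,0,0,0,0.05,0],
])

```text
time_s: 5.85
tcp_pos: [0.4748, -0.2011, 0.2807]
eef_rot: [70.7, 89.9, 167.4]
contact_force: [0.1, 0.9, -0.6]
gripper_width: 0.0077
```

```bash
python3 - <<'E'
from h import *
s,R=st()
p=r.camera_params("wrist");a=r.capture("wrist");cv2.imwrite("pics/w2.png",a)
import pickle;pickle.dump(p,open("w2.pkl","wb"))
print(proj("wrist",[[.483,-.27,.1]],p))
E
```

```text
t5.85 tcp [ 0.4748 -0.2011  0.2807] yaw_y -173.27 x [-0.0014  0.0003 -1.    ] y [-0.9931 -0.1171  0.0014] F [ 0.1072  0.8716 -0.6258] M [ 0.1182 -0.0196 -0.0221] w 0.0077 J [ -1.1   3.6 -14.1  -0.  -72.5   7.9]
[[317.6263 134.2628]]
```

View pics/w2.png

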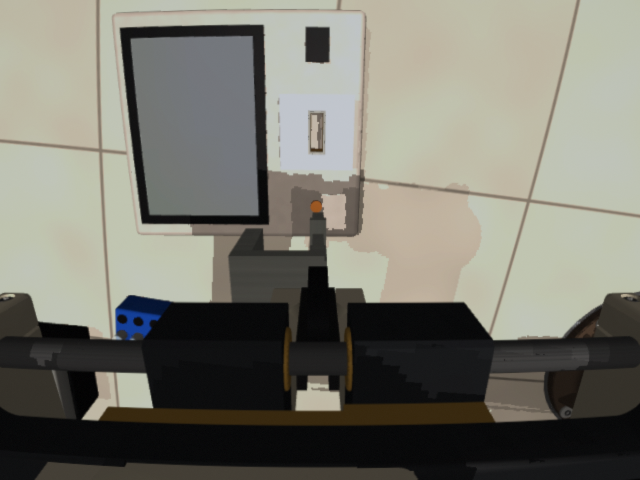

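The slot is near (317,132), against a predicted (317.6,134.3), and the key's shoulder/bit is at about (317,225). I'll enlarge that area.

```bash
python3 - <<'E'
import cv2,numpy as np
a=cv2.imread("pics/w2.png")
c=lambda u,v,w,h:cv2.resize(a[v:v+h,u:u+w],None,fx=6,fy=6,interpolation=cv2.INTER_CUBIC)
o=np.hstack([c(270,87,65,95),c(285,190,65,95)]);print(o.shape)
cv2.imwrite("pics/z2.png",o)
E
```

```text
(570, 780, 3)
```

View pics/z2.png

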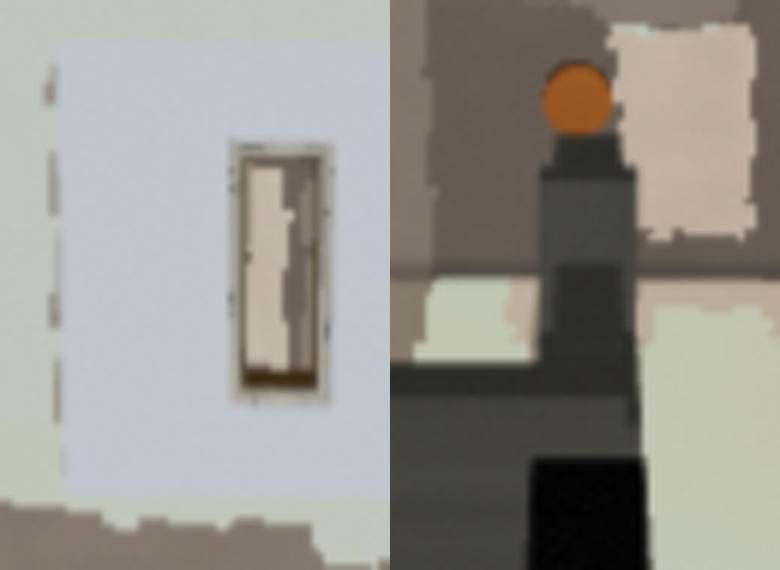

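```bash
python3 - <<'E'
from h import *
import pickle;p=pickle.load(open("w2.pkl","rb"))
s,R=st()
print("slot",onz("wrist",[(316.4,132.1)],.1,p), "edges",onz("wrist",[(316.4,87+140/6-.5),(316.4,87+405/6-.5)],.1,p)[:,:2])
k=-R[:,1];j=np.cross([0,0,1],k);g=s["tcp_pos"]-R[:,0]*.0188-[0,0,.0045]
f=lambda x,y,z:g+k*x+j*y+np.array([0,0,z])
n=proj("wrist",[f(0,-.022,-.079),f(5e-3,-.022,-.079),f(-5e-3,-.022,-.079),f(0,-.015,-.127),f(0,-.015,-.097),f(0,0,-.127),f(.04,-.02,-.022)],p);print(n)
E
```

```text
t5.90 tcp [ 0.475  -0.2006  0.2809] yaw_y -173.23 x [-0.0011  0.0003 -1.    ] y [-0.993  -0.1179  0.001 ] F [-0.1802  0.6772 -1.428 ] M [ 0.1495 -0.059  -0.0145] w 0.0078 J [ -1.1   3.5 -14.1  -0.  -72.5   7.9]
slot [[ 0.4843 -0.2717  0.1   ]] edges [[ 0.4864 -0.2901]
 [ 0.4821 -0.2531]]
[[317.2335 223.8627]
 [309.0437 223.8646]
 [325.4239 223.8618]
 [317.3154 215.2576]
 [317.2731 226.639 ]
 [317.3304 234.6922]
 [232.2596 260.9613]]
```

>>> carry_out([
  [4,-30,0,0,0,0,0],
  [9,-60,0,0,0,0,0],
  [9,-68.4,-20,0,0,0,0],
  [9,-68.4,-50,0,0,0,0],
  [9,-68.4,-60,0,0,0,0],
])

```text
time_s: 6.4
tcp_pos: [0.4829, -0.2679, 0.2184]
eef_rot: [60.2, 89.7, 157.0]
contact_force: [0.6, 0.8, -1.7]
gripper_width: 0.0077
```

>>> carry_out([
  [0,0,-2,0,0,0,0],
  [0,0,-5,0,0,0,0],
  [0,0,-8,0,0,0,0],
  [0,0,-11,0,0,0,0],
  [0,0,-14,0,0,0,0],
])

```text
time_s: 6.9
tcp_pos: [0.4845, -0.2691, 0.208]
eef_rot: [-106.8, 89.9, -9.9]
contact_force: [0.6, 0.2, -1.3]
gripper_width: 0.0075
```

```bash
python3 - <<'E'
from h import *
s,R=st()
E
```

```text
t6.90 tcp [ 0.4845 -0.2691  0.208 ] yaw_y -173.17 x [ 0.0011 -0.0002 -1.    ] y [-0.9929 -0.1189 -0.0011] F [ 0.6401  0.2446 -1.3215] M [ 0.1076 -0.0548  0.0059] w 0.0075 J [ -8.8   9.9 -16.3   0.  -63.6  15.6]
```

No contact with the tip about 4 mm into the slot, so I'll continue down.

>>> carry_out([
  [0,0,-4,0,0,0,0],
  [0,0,-8,0,0,0,0],
  [0,0,-12,0,0,0,0],
  [0,0,-16,0,0,0,0],
  [0,0,-20,0,0,0,0],
])

```text
time_s: 7.4
tcp_pos: [0.4842, -0.2692, 0.1872]
eef_rot: [72.5, 90.0, 169.3]
contact_force: [0.0, -0.7, -1.5]
gripper_width: 0.0079
```

>>> carry_out([
  [0,0,-4,0,0,0,0],
  [0,0,-8,0,0,0,0],
  [0,0,-11,0,0,0,0],
  [0,0,-14,0,0,0,0],
  [0,0,-16,0,0,0,0],
])

```text
time_s: 7.9
tcp_pos: [0.4842, -0.2692, 0.1713]
eef_rot: [68.2, 90.0, 165.1]
contact_force: [-0.7, 1.0, -0.9]
gripper_width: 0.008
```

>>> carry_out([
  [0,0,-1,0,0,0,0],
  [0,0,-2,0,0,0,0],
  [0,0,-2,0,0,0,0],
])

```text
time_s: 8.2
tcp_pos: [0.4842, -0.2692, 0.1706]
eef_rot: [-142.1, 90.0, -45.3]
contact_force: [-1.7, 2.1, 5.2]
gripper_width: 0.0077
```

Seated with 5 N upward at the expected height. I'll turn clockwise about the key's axis.

>>> carry_out([
  [0.4,0,0,0,0,-0.13,0],
  [0.7,0,0,0,0,-0.26,0],
  [1.1,-0.1,0,0,0,-0.39,0],
  [1.4,-0.2,0,0,0,-0.52,0],
  [1.7,-0.4,0,0,0,-0.65,0],
])

```text
time_s: 8.7
tcp_pos: [0.4854, -0.2696, 0.1706]
eef_rot: [142.4, 90.0, -158.3]
contact_force: [-3.7, 2.5, 7.9]
gripper_width: 0.0077
```

>>> carry_out([
  [0.3,-0.2,0,0,0,-0.13,0],
  [0.6,-0.5,0,0,0,-0.26,0],
  [0.8,-0.8,0,0,0,-0.39,0],
  [1.0,-1.1,0,0,0,-0.52,0],
  [1.1,-1.3,0,0,0,-0.6,0],
])

```text
time_s: 9.2
tcp_pos: [0.4863, -0.2707, 0.1706]
eef_rot: [140.2, 90.0, 165.1]
contact_force: [-4.7, 3.9, 9.3]
gripper_width: 0.0076
```

```bash
python3 - <<'E'
from h import *
s,R=st()
E
```

```text
t9.20 tcp [ 0.4863 -0.2707  0.1706] yaw_y 114.93 x [-0.0007  0.0002 -1.    ] y [-0.4214  0.9069  0.0005] F [-4.7384  3.9046  9.2811] M [2.0353 1.8598 0.127 ] w 0.0076 J [ -8.9  12.  -18.9  -0.  -59.1 -56.1]
```

>>> carry_out([
  [0,-0.1,0,0,0,-0.04,0],
  [0,-0.2,0,0,0,-0.09,0],
  [0,-0.2,0,0,0,-0.09,0],
  [0,-0.2,0,0,0,-0.09,0],
])

```text
time_s: 9.6
tcp_pos: [0.4864, -0.2708, 0.1706]
eef_rot: [138.0, 90.0, 158.1]
contact_force: [-4.2, 4.5, 8.8]
gripper_width: 0.0076
```

```bash
python3 - <<'E'
from h import *
s,R=st()
E
```

```text
t9.60 tcp [ 0.4864 -0.2708  0.1706] yaw_y 110.05 x [-0.0005  0.0002 -1.    ] y [-0.3429  0.9394  0.0004] F [-4.1729  4.515   8.8445] M [1.8843 1.7627 0.0766] w 0.0076 J [ -9.   12.  -18.9  -0.  -59.1 -61. ]
```

>>> carry_out([
  [0,0,0,0,0,-0.04,0],
  [0,0,0,0,0,-0.08,0],
  [0,0,0,0,0,-0.08,0],
  [0,0,0,0,0,-0.08,0],
])

```text
time_s: 10.0
tcp_pos: [0.4866, -0.2709, 0.1706]
eef_rot: [-170.8, 90.0, -155.2]
contact_force: [-4.3, 3.9, 8.1]
gripper_width: 0.0085
```

```bash
python3 - <<'E'
from h import *
s,R=st()
a=r.capture("side");b=r.capture("scene");cv2.imwrite("pics/t_side.png",a)
c=lambda i,u,v:cv2.resize(i[v:v+90,u:u+66],None,fx=6,fy=6,interpolation=cv2.INTER_CUBIC)
cv2.imwrite("pics/t.png",cv2.convertScaleAbs(np.hstack([c(a,228,330),c(b,230,120)]),alpha=1.4))
E
```

```text
t10.00 tcp [ 0.4866 -0.2709  0.1706] yaw_y 105.55 x [-0.0005 -0.0002 -1.    ] y [-0.2681  0.9634 -0.0001] F [-4.3228  3.875   8.0866] M [1.574  1.5405 0.8398] w 0.0085 J [ -8.9  12.  -18.9   0.  -59.1 -65.5]
```

View pics/t.png

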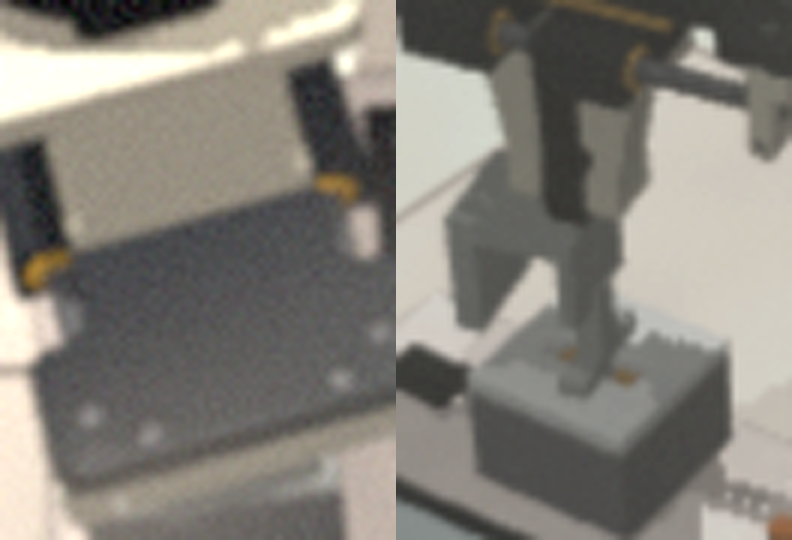

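The scene view shows the shoulder flat on the cover with the bit swung round. The moment jumped to 0.84 N·m at 1.4 rad, so it is at the stop. I'll turn it back to slightly past home.

>>> carry_out([
  [-0.1,0.2,0,0,0,0.14,0],
  [-0.2,0.4,0,0,0,0.28,0],
  [-0.5,0.8,0,0,0,0.42,0],
  [-0.8,1.1,0,0,0,0.56,0],
  [-1.1,1.5,0,0,0,0.7,0],
])

```text
time_s: 10.6
tcp_pos: [0.4856, -0.2695, 0.1706]
eef_rot: [164.8, 90.0, -139.3]
contact_force: [-3.4, 1.5, 7.1]
gripper_width: 0.0078
```

>>> carry_out([
  [-0.3,0.1,0,0,0,0.14,0],
  [-0.6,0.2,0,0,0,0.28,0],
  [-1.0,0.3,0,0,0,0.42,0],
  [-1.4,0.4,0,0,0,0.56,0],
  [-1.7,0.4,0,0,0,0.7,0],
])

```text
time_s: 11.1
tcp_pos: [0.484, -0.2692, 0.1706]
eef_rot: [-173.4, 90.0, -77.4]
contact_force: [-3.6, 1.3, 6.4]
gripper_width: 0.0076
```

>>> carry_out([
  [0,0,0,0,0,0.04,0],
  [0,0,0,0,0,0.09,0],
  [0,0,0,0,0,0.09,0],
  [0,0,0,0,0,0.09,0],
])

```text
time_s: 11.5
tcp_pos: [0.4838, -0.2693, 0.1706]
eef_rot: [134.8, 90.0, -124.4]
contact_force: [-4.5, 2.2, 6.7]
gripper_width: 0.0078
```

```bash
python3 - <<'E'
from h import *
s,R=st()
E
```

```text
t11.50 tcp [ 0.4838 -0.2693  0.1706] yaw_y -169.14 x [-0.0003 -0.0004 -1.    ] y [-0.9821 -0.1883  0.0003] F [-4.5329  2.2072  6.6823] M [0.9761 1.5325 0.0119] w 0.0078 J [ -8.8  11.7 -19.3   0.  -58.9  19.7]
```

>>> carry_out([
  [0,0,0,0,0,0.03,0],
  [0,0,0,0,0,0.05,0],
  [0,0,0,0,0,0.05,0],
])

```text
time_s: 11.8
tcp_pos: [0.4838, -0.2694, 0.1705]
eef_rot: [126.9, 90.0, -129.4]
contact_force: [-3.5, 1.7, 7.5]
gripper_width: 0.0079
```

```bash
python3 - <<'E'
from h import *
s,R=st()
E
```

```text
t11.80 tcp [ 0.4838 -0.2694  0.1705] yaw_y -166.29 x [-0.0003 -0.0003 -1.    ] y [-0.9715 -0.237   0.0003] F [-3.5077  1.6682  7.4707] M [ 0.8196  1.5081 -0.3625] w 0.0079 J [ -8.8  11.7 -19.3   0.  -58.9  22.5]
```

The torque rose to -0.36 N·m, so the rotor is hard home. I'll centre the key in its play and draw it out.

>>> carry_out([
  [0,0,2,0,0,-0.06,0],
  [0,0,2,0,0,-0.11,0],
  [0,0,4,0,0,-0.11,0],
  [0,0,7,0,0,-0.11,0],
  [0,0,10,0,0,-0.11,0],
])

```text
time_s: 12.3
tcp_pos: [0.4843, -0.2692, 0.1799]
eef_rot: [-128.9, 90.0, -31.4]
contact_force: [-0.3, -0.4, -0.7]
gripper_width: 0.0082
```

>>> carry_out([
  [0,0,4,0,0,0,0],
  [0,0,8,0,0,0,0],
  [0,0,12,0,0,0,0],
  [0,0,16,0,0,0,0],
  [0,0,20,0,0,0,0],
])

```text
time_s: 12.8
tcp_pos: [0.4842, -0.2692, 0.1999]
eef_rot: [-120.1, 90.0, -22.8]
contact_force: [-0.7, 0.2, -1.2]
gripper_width: 0.0081
```

```bash
python3 - <<'E'
from h import *
s,R=st()
E
```

```text
t12.80 tcp [ 0.4842 -0.2692  0.1999] yaw_y -172.60 x [ 0.0001 -0.     -1.    ] y [-0.9917 -0.1287 -0.0001] F [-0.7303  0.1933 -1.1874] M [0.0962 0.0165 0.013 ] w 0.0081 J [ -8.8  10.3 -17.    0.  -62.7  16.2]
```

>>> carry_out([
  [0,0,10,0,0,0,0],
  [0,0,25,0,0,0,0],
  [0,0,45,0,0,0,0],
  [0,0,70,0,0,0,0],
  [0,0,86,0,0,0,0],
])

```text
time_s: 13.3
tcp_pos: [0.4847, -0.2695, 0.2881]
eef_rot: [-121.7, 89.9, -24.3]
contact_force: [-0.0, -0.3, -0.8]
gripper_width: 0.0078
```

>>> carry_out([
  [0,0,4,0,0,0,0],
  [4,30,4,0,0,-0.02,0],
  [9,70,4,0,0,-0.05,0],
  [14,115,4,0,0,-0.08,0],
  [19,160,4,0,0,-0.11,0],
])

```text
time_s: 13.8
tcp_pos: [0.5027, -0.1079, 0.289]
eef_rot: [80.1, 90.0, 171.0]
contact_force: [1.2, -0.3, -0.4]
gripper_width: 0.0079
```

>>> carry_out([
  [5,45,0,0,0,-0.03,0],
  [11,90,0,0,0,-0.06,0],
  [16,135,0,0,0,-0.09,0],
  [22,180,0,0,0,-0.11,0],
  [27,225,0,0,0,-0.13,0],
])

```text
time_s: 14.3
tcp_pos: [0.5298, 0.1177, 0.2892]
eef_rot: [104.6, 90.0, -171.8]
contact_force: [1.1, -0.1, -1.8]
gripper_width: 0.008
```

>>> carry_out([
  [5,45,0,0,0,-0.03,0],
  [11,90,0,0,0,-0.06,0],
  [17,135,0,0,0,-0.09,0],
  [21,170,0,0,0,-0.1,0],
  [23,188,0,0,0,-0.1,0],
])

```text
time_s: 14.8
tcp_pos: [0.5529, 0.3065, 0.2881]
eef_rot: [135.0, 89.9, -147.0]
contact_force: [0.3, -0.6, -2.2]
gripper_width: 0.008
```

>>> carry_out([
  [0,0,0,0,0,0,0],
  [0,0,0,0,0,0,0],
])

```text
time_s: 15.0
tcp_pos: [0.5529, 0.3035, 0.2888]
eef_rot: [145.0, 89.9, -137.1]
contact_force: [-0.1, -0.2, -1.1]
gripper_width: 0.0077
```

```bash
python3 - <<'E'
from h import *
s,R=st()
a=r.capture("wrist");cv2.imwrite("pics/w3.png",a)
b=r.capture("side");c=cv2.resize(b[12:132,252:352],None,fx=4,fy=4,interpolation=cv2.INTER_CUBIC)
cv2.imwrite("pics/w3.png",np.hstack([a[:,160:480],cv2.convertScaleAbs(c,alpha=1.4)]))
E
```

```text
t15.00 tcp [0.5529 0.3035 0.2888] yaw_y 167.95 x [-0.0011 -0.0011 -1.    ] y [-0.978   0.2088  0.0009] F [-0.1023 -0.1844 -1.129 ] M [ 0.0622 -0.0493 -0.0274] w 0.0077 J [ 46.5  14.6   0.4  -0.  -75.9 -58.5]
```

View pics/w3.png

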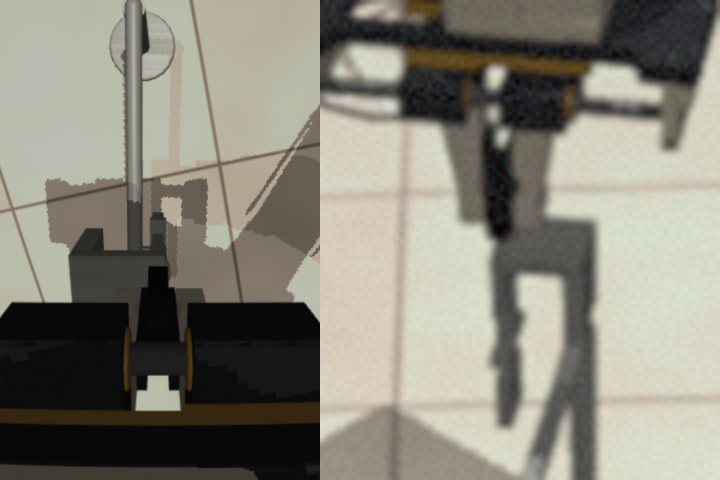

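The key is held just as it was at lift-off. In the wrist view the rail (u≈133 in the crop) lies between lug (≈85) and stem (≈157). I'll lower it onto the rail.

>>> carry_out([
  [0,0.5,-15,0,0,0,0],
  [0,0.5,-35,0,0,0,0],
  [0,0.5,-55,0,0,0,0],
  [0,0.5,-70,0,0,0,0],
  [0,0.5,-80,0,0,0,0],
])

```text
time_s: 15.6
tcp_pos: [0.553, 0.3028, 0.2088]
eef_rot: [136.4, 90.0, -145.8]
contact_force: [0.0, -0.3, -1.2]
gripper_width: 0.0078
```

>>> carry_out([
  [0,0,-6,0,0,0,0],
  [0,0,-12,0,0,0,0],
  [0,0,-18,0,0,0,0],
  [0,0,-23,0,0,0,0],
  [0,0,-26,0,0,0,0],
])

```text
time_s: 16.1
tcp_pos: [0.5532, 0.3043, 0.1832]
eef_rot: [115.0, 90.0, -167.1]
contact_force: [-0.0, -0.3, -1.2]
gripper_width: 0.0077
```

>>> carry_out([
  [0,0,-1,0,0,0,0],
  [0,0,-2,0,0,0,0],
  [0,0,-2,0,0,0,0],
])

```text
time_s: 16.4
tcp_pos: [0.5533, 0.3044, 0.1817]
eef_rot: [-52.9, 90.0, 25.0]
contact_force: [-0.8, 0.4, -1.4]
gripper_width: 0.0079
```

>>> carry_out([
  [0,0,-0.5,0,0,0,0],
  [0,0,-1,0,0,0,0],
  [0,0,-1,0,0,0,0],
])

```text
time_s: 16.7
tcp_pos: [0.5534, 0.3045, 0.1815]
eef_rot: [-45.8, 89.9, 32.2]
contact_force: [-2.6, -0.4, 4.3]
gripper_width: 0.0074
```

>>> carry_out([
  [0,0,0.3,0,0,0,8],
  [0,0,0.6,0,0,0,12],
  [0,0,1,0,0,0,20],
  [0,0,1,0,0,0,30],
  [0,0,1,0,0,0,40],
], squeeze=10)

```text
time_s: 17.2
tcp_pos: [0.5532, 0.3043, 0.1814]
eef_rot: [138.6, 90.0, -143.5]
contact_force: [-0.1, 0.0, 0.1]
gripper_width: 0.0284
```

>>> carry_out([
  [0,0,0,0,0,0,50],
  [0,0,0,0,0,0,60],
  [0,0,0,0,0,0,60],
  [0,0,0,0,0,0,60],
  [0,0,0,0,0,0,60],
])

```text
time_s: 17.7
tcp_pos: [0.5532, 0.3043, 0.1815]
eef_rot: [154.3, 90.0, -127.8]
contact_force: [-0.5, 0.2, -0.1]
gripper_width: 0.0525
```

>>> carry_out([
  [0,0,10,0,0,0,60],
  [0,0,30,0,0,0,60],
  [0,0,60,0,0,0,60],
  [0,0,90,0,0,0,60],
  [0,0,120,0,0,0,60],
])

```text
time_s: 18.2
tcp_pos: [0.5532, 0.3041, 0.3037]
eef_rot: [-51.9, 90.0, 26.0]
contact_force: [0.9, 0.3, -0.7]
gripper_width: 0.0525
```

```bash
python3 - <<'E'
from h import *
s,R=st()
a=r.capture("scene");b=r.capture("side");cv2.imwrite("pics/f_side.png",b)
c=lambda i,u,v:cv2.resize(i[v:v+100,u:u+80],None,fx=5,fy=5,interpolation=cv2.INTER_CUBIC)
cv2.imwrite("pics/f.png",cv2.convertScaleAbs(np.hstack([c(a,470,270),c(b,270,80)]),alpha=1.4))
for n in("scene","side"):
  a0=cv2.imread({"scene":"pics/a.png","side":"pics/b.png"}[n]);d=cv2.absdiff(a0,a if n=="scene" else b).max(2)
  q=(proj(n,[[.483,-.27,.1]])[0]).astype(int);print(n,"slot diff",d[q[1]-12:q[1]+12,q[0]-12:q[0]+12].mean(),d.mean())
E
```

```text
t18.20 tcp [0.5532 0.3041 0.3037] yaw_y 167.91 x [ 0.0006  0.0003 -1.    ] y [-0.9778  0.2094 -0.0005] F [ 0.9197  0.2791 -0.719 ] M [ 0.1588 -0.1313 -0.0324] w 0.0525 J [ 46.5  14.3   1.8   0.  -77.5 -58.6]
scene slot diff 4.550347222222222 12.046595052083333
side slot diff 4.40625 9.65958984375
```

View pics/f.png

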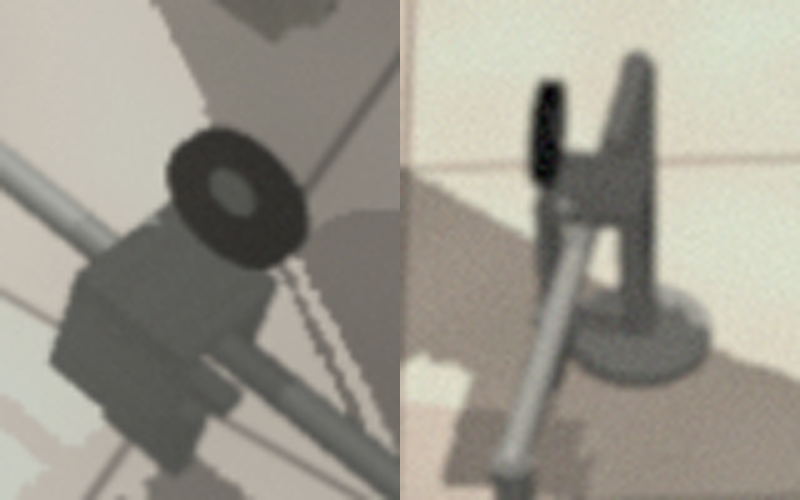

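Both views show the key hanging over the rail, with the bow at the same pixels as at the start. The slot area is unchanged. I'll let it settle, then hand in.

>>> carry_out([
  [0,0,20,0,0,0,60],
  [0,0,20,0,0,0,60],
  [0,0,20,0,0,0,60],
  [0,0,20,0,0,0,60],
  [0,0,20,0,0,0,60],
])

```text
time_s: 18.8
tcp_pos: [0.553, 0.3041, 0.3208]
eef_rot: [141.8, 89.9, -140.3]
contact_force: [0.0, 0.2, -0.2]
gripper_width: 0.0527
```

```bash
python3 - <<'E'
from h import *
a=r.capture("side").astype(int);b=cv2.imread("pics/f_side.png").astype(int)
print("key region diff",abs(a-b)[80:180,270:350].mean())
print(r.close_job())
E
```

```text
key region diff 2.294791666666667
the job is handed in; nothing more can be done
None
```

I reset the light table's key switch, hung the key back on the rail, and handed the job in at about 19 s of the 72 s allowed. The system gave no verdict, so the results below are from my own checks.

- **Seating:** the key went down into the slot freely, with about 5 N upward once the shoulder met the cover at the expected height.
- **Turn to the stop:** I turned it clockwise until the moment jumped to 0.84 N·m at about 1.4 rad of tool turn. That is slightly more than the 1.32 rad expected from the stop plus the key's play, so the key probably twisted a little in the fingers.
- **Back home:** I turned it back until the home stop resisted (-0.36 N·m), centred the key in its play, and drew it out without drag.
- **Final state:** in both final views the key hangs upright over the rail, with the bow at its starting pixels and no visible motion, and the gripper is clear. The slot area looks unchanged.
- **Bottle, rack and tip box:** I felt no contact that would suggest moving them, but I did not measure their positions again at the end.

No check failed. One small disagreement was that the side camera placed the held key about 2 px (4–5 mm) away from the arm's own reading. I used the wrist camera for the insertion instead.

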